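Put the particle counter away: lay the probe in its tray, snap the port cap on

TASK

Put the particle counter away: first lay the yellow sampling probe flat in the white tray beside the green one, parallel to it and with its steel tip pointing the same way, and let go of it. Then press the red cap onto the counter's sampling port until it clicks, keep pressing past the click until the blue seal under it is fully squeezed, and finish there with the hand still pushing the cap down - do not let go. Leave the green probe, the bottles, jars, cups and the brush where they are.

Things in the scene. Friction and masses are not known exactly. Their poses are not given: they have to be found in the camera images.
- probe_grip (a point): centre of the loose probe's yellow grip: a square bar 80 mm long, 14 x 14 mm, lying flat, centre 7 mm above the table. x runs along the probe to its tip, z up. A steel tube 5 mm thick goes on 90 mm from the +x end at the same height. Whole probe 170 mm, about 80 g, balances about 9 mm from this point towards the tip.
- probe_tip (a point): the free end of the yellow probe's steel tube, 130 mm along +x from probe_grip
- tray: white open tray, fixed, 220 (x) x 140 (y) mm outside, walls 3 mm thick, rim 13 mm and inner floor 3 mm above the table. Origin: centre of underside; z up. The green probe lies in the +y half, tip to +x; the free half is the -y half (middle y -25 mm; yellow grip centre at x -45 mm centres the probe lengthwise).
- parked_grip (a point): grip centre of the green probe, same shape as the yellow one, already lying in the tray at about tray x -45 mm, y +40 mm, x axis towards its tip; leave it there
- cap_knob (a point): red plastic snap cap (60 g), loose, mouth down on the table, z up, round. This point: middle of its grip knob, 38 mm above the mouth rim. Knob 28 mm wide, 24 mm high (26 to 50 mm above the rim), on a skirt 44 mm wide, 26 mm high; its flat shoulder round the knob (8 mm wide, 26 mm above the rim) can be pushed by fingertips.
- cap_mouth (a point): centre of the cap's mouth rim, 38 mm below cap_knob. Inside, a lip 5 mm high with a 26 mm opening, above it a cavity 33 mm wide and 22 mm deep from the rim.
- port (a point): foot of the steel sampling port on the panel of the black counter, panel 90 mm above the table: point on the port's axis level with the panel, z up. Above it: flange 54 mm wide, 10 mm high; blue seal ring, top at 17 mm; stud 22 mm wide with tapered tip, top at 34 mm; four brass spring balls at 26.6 mm, 31 mm wide over them.
- port_top (a point): top of the stud, on its axis, 34 mm above port. The cap goes straight down over it: its lip meets the balls with the rim 31 mm above port, needs about 10 to 13 N to pass with the rim at 30 to 26 mm; then the force drops and below 22 mm the balls snap it down (the click), and from 17 mm the rim pushes on the seal, down to 14 mm.
- seal (a joint): blue seal ring of the port, how far it is squeezed down: 0 free, 0.003 m fully squeezed; spring 4 N per mm (12 N fully squeezed). It springs back when the push stops.
- counter: the black particle counter itself, origin: centre of its underside on the table, 260 mm along its x, 340 mm along its y, 90 mm high; the port stands at x -80 mm, y +100 mm in its frame
- oil_bottle: closed amber bottle, 66 mm wide, 170 mm high; origin at its base; leave alone
- reagent_jar: clear jar with blue lid, 72 mm wide, 110 mm high; origin at its base; leave alone
- solvent_jar: clear jar with red lid, 68 mm wide, 120 mm high; origin at its base; leave alone
- cup_a: empty clear cup, 64 mm wide, 75 mm high; origin at its base; leave alone
- cup_b: empty clear cup, 64 mm wide, 75 mm high; origin at its base; leave alone
- brush: small brush lying on the table, 115 mm long; origin under its handle's centre; leave alone
- probe: the yellow probe as a whole; origin under its grip's centre, 7 mm below probe_grip
- cap: the red cap as a whole; origin at the centre of its mouth rim
Mind the look-alikes: they are no part of the job. What is shaped like the probe but purple is not meant. There is more than one size of the cap; the job needs the larger.

How it is judged (in metres and radians):
On the way, in this order (a step that is already met when the one before it is completed fails the run):
1. the yellow probe lies flat in the free half of the tray, parallel to the green one, tip the same way, and is let go (x of probe_tip in the frame of tray between 0.045 and 0.107 m and x of probe_grip in the frame of tray above -0.07 m and y of probe_grip in the frame of tray between -0.062 and 0.028 m and z of probe_grip in the frame of tray below 0.016 m and angle between the x axis of probe_grip and the x axis of tray, either way round below 0.2 rad and angle between probe_grip's own x axis and vertical between 1.49 and 1.65 rad and contact force between the fingers and probe below 0.1 N and linear speed of probe below 0.02 m/s), for 0.2 s.
2. the cap has clicked over the port's balls (horizontal distance between cap_mouth and port below 0.003 m and angle between the z axis of cap_knob and the z axis of port, either way round below 0.1 rad and z of cap_mouth in the frame of port below 0.0195 m), for 0.05 s.
At the end, for the whole second after the job is handed in: Yellow probe level on the tray floor, in the free half, within 0.2 rad of the tray's long axis, tip to tray +x, not touched; cap past the click, within 3 mm and 0.1 rad of the port axis; fingers (over 2 N) still pushing it so that the seal is squeezed 1.8 mm or more (x of probe_tip in the frame of tray between 0.045 and 0.107 m and x of probe_grip in the frame of tray above -0.07 m and y of probe_grip in the frame of tray between -0.062 and 0.028 m and z of probe_grip in the frame of tray below 0.016 m and angle between the x axis of probe_grip and the x axis of tray, either way round below 0.2 rad and angle between probe_grip's own x axis and vertical between 1.49 and 1.65 rad and contact force between the fingers and probe below 0.1 N and horizontal distance between cap_mouth and port below 0.003 m and angle between the z axis of cap_knob and the z axis of port, either way round below 0.1 rad and z of cap_mouth in the frame of port below 0.0165 m and value of joint seal above 0.0018 m and contact force between the fingers and cap above 2 N); the arm keeps its last pose, push and grip.
It fails at once if a bottle, jar, cup or the brush is shoved more than 30 mm (distance of any of oil_bottle, reagent_jar, solvent_jar, cup_a, cup_b, brush from where it was at the start of the episode above 0.03 m).
It fails at once if the green probe is moved more than 15 mm (distance of parked_grip from where it was at the start of the episode above 0.015 m).
It also fails if it takes over 58 s, if anything falls off the work surface, if the arm or the gripper's body presses on something with over 40 N, if the wrist force passes 120 N, or if a joint passes its speed limit or range.

ROBOT

A 7-joint arm with a two-finger parallel gripper is mounted at the origin on the work surface. World frame = base frame: x ahead of the robot, y to its left, z up, the work surface at z = 0. Lengths are in mm, angles in rad, forces in N, time in s.
With the tool pointing down it reaches from about 400 to 900 mm from the base axis. Payload 5.6 kg.
Tool frame: the origin (TCP) lies at the centre of the arm's flange, where the gripper is bolted on; the fingertips stand manip.tip_reach ahead of it and the grasp point (between the pads) lies 171 mm ahead of it (manip.tip_reach is the distance from the TCP to the fingertips, in mm); z points along the fingers, y is the line along which they close (so a half turn about z gives the same grasp; the last joint's range is limited). The gripper opens to 92 mm and grips with 3 to 60 N. Pads are 20 mm wide; open, the fingers measure 128 mm over their backs; the gripper's body (75 mm by 189 mm) begins 69 mm behind the grasp point.
Start: joints at [-1.283, 0.468, -0.012, 1.603, 0.006, 1.071, -0.056], TCP at [211.152, 614.749, 404.692] pointing down, gripper open.
Joint ranges: [-2.53, 2.53], [-0.31, 2.02], [-1.57, 1.55], [0.28, 2.44], [-1.29, 4.43], [0.15, 1.84], [-2.92, 2.92]. Speed limits (rad/s): [2.57, 2.57, 3.14, 3.14, 3.14, 3.14, 3.14].

INTERFACE

Orientations are given as a rotation vector (axis times angle).
In Python, from station import manip, optics gives the robot as it stands.
- The arm moves only by the tool arm_command, never from a script. Its argument "moves" is text: rows parted by semicolons, each of 4 numbers parted by spaces: the shift along the world's x, y, z in mm, then the turn about the world's z in rad. In form: dx dy dz turn; .... A call has 1 to 12 rows; each row is the pose to reach, as a shift and turn from the pose commanded when the call began; what a row does not reach only later rows make up. A row lasts 1/10 s, in which the tool goes at most 50 mm and 8.59 degrees, less where a joint would pass 70% of its speed; a pose out of reach is approached as far as the arm can. A call with a gripper value outside its range is refused whole. "hand" is the finger opening in mm, from 0 to 91.9, set as the call begins (left out, the last holds). The fingers move at their own pace and stop on an object; "grip_force" is the grip in N (left out, the last holds). Time passes only in rows, so rows that repeat a pose let the fingers close. It gives the time, the measured TCP pose, the force, the opening and the grip force at its end, in the units of the state.
- manip.state(): the state, without advancing time (a new reading comes with each control period).
- optics.grab_frame(name): name is "side" or "top" or "wrist"; returns the picture (384x512x3 uint8, red, green, blue); there is no depth.
- optics.camera_params(name): a dict with "fov_y" (degrees; the focal length in pixels is half the picture's height over the tangent of half this angle, whatever the lens; pixels are square), "cx", "cy" (the principal point, pixels), "view" (4x4, takes a point from world to camera coordinates); the wrist camera has in their place "tool_from_camera" (4x4, takes a point from camera to tool coordinates, whose origin is the TCP and whose axes are the flange's). Camera axes: x right, y down, z forward; pixel columns grow to the right and rows downward; lengths in mm; the calibration is good to about 2 mm. A picture is of the moment at which its call begins: read the wrist's pose just before it. camera_params takes no time and is no camera call.
- manip.hand_in(): hands the job in; it is judged then, once.
The state is a dict: "t": time; "joint_positions": joint angles; "joint_vel": joint speeds; "joint_torque": joint torques, N m; "tcp_pos": TCP position; "tool_rot": TCP orientation; "force": force on the tool from outside, world axes, zero at the start; "torque": the same for the moment, N m; "width": opening from 0.0 (shut) to 1.0 (fully open); "grasp_force": force on a finger pad.
Only numpy, scipy, OpenCV 4.12 (cv2) and the standard library are available. Lean on these libraries where they do the work, as an engineer would, in place of code of your own. Each camera call takes 0.05 s, during which the arm holds its last target. There are 200 camera calls.

## Working session

There is one attempt and no reset: what is moved stays moved. The work goes in short steps, Python scripts to look and compute and a tool call to move; the robot and the scene stay as the last step left them, time stands still between calls to the robot, and variables do not carry over. Pictures are saved under pics/ and viewed, at most 10 in all, crops included, and the job is handed in when it is done.

Besides the shell and the picture viewer there is one more tool, called after "Request:" in YAML: its name, and indented under it one key for each argument. arm_command: Moves the arm, as the interface text tells. Its arguments: {"type":"object","properties":{"moves":{"type":"string"},"hand":{"type":"number"},"grip_force":{"type":"number"}},"required":["moves"]}

```bash
mkdir -p pics; cat > h.py <<'E'
import numpy as np, cv2
from station import manip, optics
from scipy.spatial.transform import Rotation as R
def cam(n,st=None):
    p=optics.camera_params(n)
    f=192/np.tan(np.radians(p['fov_y'])/2)
    if n=='wrist':
        st=st or manip.state(); T=np.eye(4); T[:3,:3]=R.from_rotvec(st['tool_rot']).as_matrix(); T[:3,3]=st['tcp_pos']
        C=T@np.array(p['tool_from_camera'])
    else: C=np.linalg.inv(np.array(p['view']))
    return f,p['cx'],p['cy'],C
def ray(c,u,v):
    f,cx,cy,C=c; d=C[:3,:3]@np.array([(u-cx)/f,(v-cy)/f,1]); return C[:3,3],d
def onz(c,u,v,z):
    o,d=ray(c,u,v); return o+d*(z-o[2])/d[2]
def proj(c,P):
    f,cx,cy,C=c; q=np.linalg.inv(C)@np.append(P,1); return q[0]/q[2]*f+cx,q[1]/q[2]*f+cy
def tri(c1,a,c2,b):
    o,d=ray(c1,*a);p,e=ray(c2,*b)
    s=np.linalg.lstsq(np.c_[d,-e],p-o,rcond=None)[0]; A=o+d*s[0];B=p+e*s[1]; return (A+B)/2,np.linalg.norm(A-B)
def grab(n,name):
    st=manip.state(); im=optics.grab_frame(n); cv2.imwrite(f'pics/{name}.png',im[:,:,::-1]); return im,cam(n,st)
E
python3 - <<'E'
from h import *
print(manip.state(),manip.tip_reach)
for n in('side','top','wrist'):
    im,c=grab(n,n+'0'); print(n,optics.camera_params(n)['fov_y'],c[1:3],c[3].round(3).tolist())
a=[cv2.imread(f'pics/{n}0.png') for n in('side','top')]
E
```

```text
{'t': 0.0, 'joint_positions': array([-1.2830195 ,  0.46839492, -0.01155726,  1.60362566,  0.0060345 ,
        1.07140734, -0.05629203]), 'joint_vel': array([ 1.34870979e-03,  8.18858191e-05,  9.84086208e-04,  1.01829566e-03,
        1.04940469e-03, -8.98458802e-04,  2.27777508e-03]), 'joint_torque': array([-8.57190116e-04, -5.20565414e+01, -1.25752261e-02, -2.43756026e+01,
       -5.66020107e-02,  1.73468498e-02,  1.71128013e-04]), 'tcp_pos': array([211.0961886 , 614.50323628, 403.727685  ]), 'tool_rot': array([-5.17321412e-01, -3.09858192e+00,  2.82472644e-03]), 'force': array([ 0.29833369,  0.31031168, -0.30935265]), 'torque': array([-0.00609235,  0.02721719,  0.00327643]), 'grasp_force': 0.0, 'width': 0.9995097043488962} 190.1
side 42.59168955820368 (255.24725691302464, 199.73639775521912) [[0.965, -0.16, 0.206, 246.165], [-0.26, -0.623, 0.738, -1102.84], [0.01, -0.766, -0.643, 1060.498], [0.0, 0.0, 0.0, 1.0]]
top 48.051323528886606 (248.1854079239018, 185.1488546764585) [[0.003, -0.988, 0.156, 379.239], [-1.0, -0.001, 0.012, -12.662], [-0.012, -0.156, -0.988, 1347.541], [0.0, 0.0, 0.0, 1.0]]
wrist 65.96575720126935 (256.3775426527321, 188.10563327872117) [[0.325, 0.915, 0.238, 144.198], [0.946, -0.315, -0.083, 637.989], [-0.001, 0.252, -0.968, 384.081], [0.0, 0.0, 0.0, 1.0]]
```

View pics/top0.png

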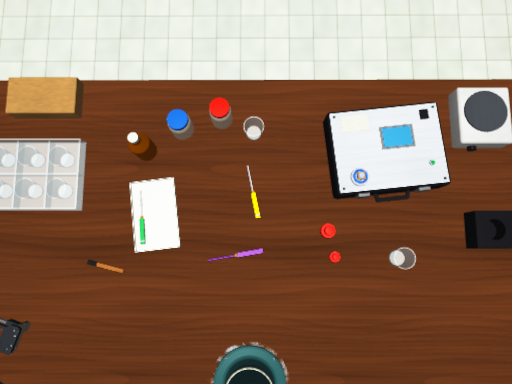

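View pics/side0.png

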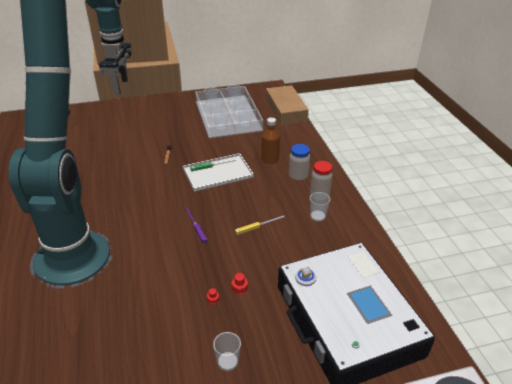

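The top view shows the yellow grip near (255,205) with its tip near (248,167). The tray is at (155,215), the green grip at (142,230), the large cap at (328,231), the small cap at (335,257) and the port at (360,177). In the side view the yellow grip is at (248,228), the large cap at (240,283), the port at (306,275) and the tray at (218,171).

```bash
cat > m.py <<'E'
from h import *
def blobs(name,lo,hi,box,minA=8):
    im=cv2.imread(f'pics/{name}.png'); hsv=cv2.cvtColor(im,cv2.COLOR_BGR2HSV)
    m=cv2.inRange(hsv,np.array(lo),np.array(hi)); k=np.zeros_like(m); x0,y0,x1,y1=box; k[y0:y1,x0:x1]=255
    m&=k
    n,l,s,c=cv2.connectedComponentsWithStats(m)
    out=[(s[i][4],c[i],s[i][:4].tolist(),l==i) for i in range(1,n) if s[i][4]>=minA]
    return sorted(out,key=lambda o:-o[0])
E
python3 - <<'E'
from m import *
ct,cs=cam('top'),cam('side')
F=(0,0,512,384)
def show(n,lo,hi,bt,bs):
    a=blobs('top0',lo,hi,bt)[0];b=blobs('side0',lo,hi,bs)[0]
    print(n,a[0],a[1].round(1),a[2],b[0],b[1].round(1),b[2],[x.round(1) for x in np.atleast_1d(tri(ct,a[1],cs,b[1])[0]),] ,tri(ct,a[1],cs,b[1])[1].round(1)); return a,b
a,b=show('yellow',(22,150,120),(35,255,255),(230,150,280,230),(220,200,300,250))
show('green',(45,120,60),(80,255,255),(120,180,190,250),(170,140,260,190))
show('cap',(0,150,80),(8,255,255),(310,215,345,245),(225,265,255,300))
show('small',(0,150,80),(8,255,255),(310,246,345,270),(200,285,222,310))
a,b=show('blue',(95,120,60),(125,255,255),(345,160,375,190),(290,260,322,290))
t=blobs('top0',(0,0,180),(180,60,255),(110,165,195,265))[0]
r=cv2.minAreaRect(np.argwhere(t[3])[:,::-1].astype(np.float32)); print('tray',r)
for p in cv2.boxPoints(r): print(onz(ct,*p,13).round(1))
for p in [(248,167),(142,195)]: print('tip',onz(ct,*p,7).round(1))
p=blobs('top0',(22,150,120),(35,255,255),(230,150,280,230))[0]
r=cv2.minAreaRect(np.argwhere(p[3])[:,::-1].astype(np.float32));print('y',[onz(ct,*q,12).round(1).tolist() for q in cv2.boxPoints(r)])
p=blobs('top0',(45,120,60),(80,255,255),(120,180,190,250))[0]
r=cv2.minAreaRect(np.argwhere(p[3])[:,::-1].astype(np.float32));print('g',[onz(ct,*q,12).round(1).tolist() for q in cv2.boxPoints(r)])
E
```

```text
File "<stdin>", line 6
    print(n,a[0],a[1].round(1),a[2],b[0],b[1].round(1),b[2],[x.round(1) for x in np.atleast_1d(tri(ct,a[1],cs,b[1])[0]),] ,tri(ct,a[1],cs,b[1])[1].round(1)); return a,b
                                                                                                                       ^
SyntaxError: invalid syntax
```

```bash
python3 - <<'E'
from m import *
ct,cs=cam('top'),cam('side')
def show(n,lo,hi,bt,bs):
    a=blobs('top0',lo,hi,bt)[0];b=blobs('side0',lo,hi,bs)[0]; P,e=tri(ct,a[1],cs,b[1])
    print(n,a[0],a[1].round(1),a[2],b[0],b[1].round(1),P.round(1),round(e,1))
show('yellow',(22,150,120),(35,255,255),(230,150,280,230),(220,200,300,250))
show('green',(45,120,60),(80,255,255),(120,180,190,250),(170,140,260,190))
show('cap',(0,150,80),(8,255,255),(310,215,345,245),(225,265,255,300))
show('small',(0,150,80),(8,255,255),(310,246,345,270),(200,285,222,310))
show('blue',(95,120,60),(125,255,255),(345,160,375,190),(290,260,322,290))
def box(n,lo,hi,bx,z):
    p=blobs('top0',lo,hi,bx)[0]; r=cv2.minAreaRect(np.argwhere(p[3])[:,::-1].astype(np.float32))
    q=np.array([onz(ct,*q,z) for q in cv2.boxPoints(r)]); print(n,q.mean(0).round(1),q[:,:2].round(1).tolist())
box('tray',(0,0,180),(180,60,255),(110,165,195,265),13)
box('y',(22,150,120),(35,255,255),(230,150,280,230),12)
box('g',(45,120,60),(80,255,255),(120,180,190,250),12)
for p in [(248,167),(142,195)]: print('tip',onz(ct,*p,7).round(1))
E
```

```text
yellow 112 [254.7 202.6] [251, 192, 9, 22] 105 [249.6 227.1] [534.1 -16.3   6.3] 3.8
green 89 [141.7 229.2] [140, 218, 5, 22] 53 [202.4 166. ] [449.6 334.2   9.6] 4.6
cap 210 [327.4 230.5] [319, 223, 17, 16] 324 [239.1 283.5] [ 446.6 -239.3   18. ] 4.4
small 120 [334.4 256.4] [328, 251, 13, 12] 198 [212.4 296.1] [ 368.1 -259.6   12.8] 4.9
blue 62 [359.1 176. ] [353, 169, 14, 14] 48 [304.9 276.7] [ 601.9 -323.4   94.6] 5.5
tray [499.4 297.8  13. ] [[603.6, 384.6], [617.7, 240.6], [394.9, 212.9], [381.3, 353.2]]
y [535.7 -16.7  12. ] [[567.3, -2.2], [570.5, -17.9], [504.1, -31.0], [501.0, -15.5]]
g [454.  332.5  12. ] [[486.4, 340.1], [486.4, 327.6], [421.6, 325.0], [421.5, 337.4]]
tip [649.3   4.6   7. ]
tip [559.3 338.2   7. ]
```

Request:
arm_command:
  moves: "270 -310 0 0.5;270 -310 0 0.5;270 -310 0 0.5;270 -310 0 0.5;270 -310 0 0.5;270 -310 0 0.5;270 -310 0 0.5;270 -310 0 0.5;270 -310 0 0.5;270 -310 0 0.5;270 -310 0 0.5"
  hand: 50

```text
t: 1.25
tcp_pos: [480.3, 305.9, 404.5]
tool_rot: [0.267, -3.129, -0.001]
force: [-0.6, 0.7, 0.3]
width: 0.546
grasp_force: 0.0
```

```bash
python3 - <<'E'
from m import *
s=manip.state();print(s['t'],s['tcp_pos'],s['tool_rot'],s['joint_positions'].round(2))
im,c=grab('wrist','w1');np.save('w1.npy',np.array(c,dtype=object),allow_pickle=True)
E
```

```text
1.25 [480.25555651 305.90577659 404.45830051] [ 2.67384304e-01 -3.12921686e+00 -1.11815711e-03] [-0.64  0.33  0.02  1.81 -0.01  1.    1.12]
```

View pics/w1.png

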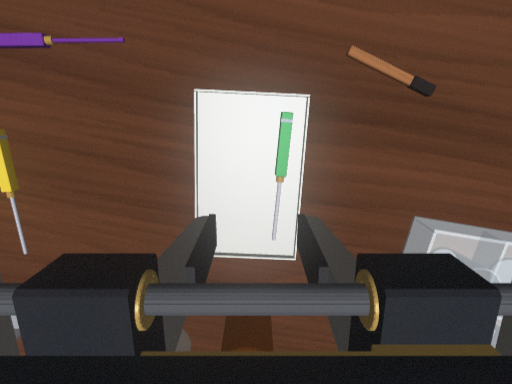

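Request:
arm_command:
  moves: "50 -330 -80 0;50 -330 -80 0;50 -330 -80 0;50 -330 -80 0;50 -330 -80 0;50 -330 -80 0;50 -330 -80 0;50 -330 -80 0;50 -330 -80 0"

```text
t: 2.2
tcp_pos: [531.1, -24.1, 324.4]
tool_rot: [0.267, -3.13, -0.001]
force: [0.0, 0.6, 0.5]
width: 0.547
grasp_force: 0.0
```

```bash
python3 - <<'E'
from m import *
s=manip.state();print(s['t'],s['tcp_pos'],s['tool_rot'],s['joint_positions'].round(2))
im,c=grab('wrist','w2');np.save('w2.npy',np.array(c,dtype=object),allow_pickle=True)
E
```

```text
2.2 [531.10838733 -24.11651023 324.36507071] [ 2.66536625e-01 -3.12954229e+00 -1.31449580e-03] [-0.14  0.37  0.15  1.97 -0.08  0.81  1.79]
```

View pics/w2.png

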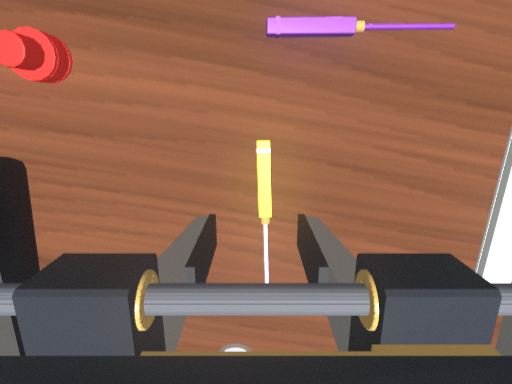

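Picture w1 shows the tray with corners near (194,90), (309,96), (296,259) and (196,256), the green grip at (285,143) and its tip at (275,240). Picture w2 shows the yellow grip from (264,141) to (265,217), with its tube running on to (267,283).

```bash
python3 - <<'E'
from m import *
c1=tuple(np.load('w1.npy',allow_pickle=True));c2=tuple(np.load('w2.npy',allow_pickle=True))
ang=lambda a,b:np.degrees(np.arctan2(b[1]-a[1],b[0]-a[0])).round(2)
q=[onz(c1,*p,13) for p in[(194,90),(309,96),(296,259),(196,256)]]
print('tray',np.round(q,1)[:,:2].tolist(),np.mean(q,0).round(1),ang(q[0],q[3]),ang(q[1],q[2]),ang(q[0],q[1]))
g=blobs('w1',(45,120,60),(80,255,255),(240,90,320,200))[0]
tip=onz(c1,275,240,10);print('green',onz(c1,*g[1],12).round(1),tip.round(1),ang(onz(c1,*g[1],12),tip))
y=blobs('w2',(22,130,100),(35,255,255),(240,120,290,230))[0];print(y[1],y[2])
a,b=onz(c2,264,141,10),onz(c2,265.3,217,10)
print('y ends',a.round(1),b.round(1),ang(a,b),np.linalg.norm(a-b), 'c',onz(c2,*y[1],10).round(1),'tip',onz(c2,267,283,7).round(1), 'ang grip-tube',ang(a,onz(c2,267,283,7)))
yt=blobs('top0',(22,150,120),(35,255,255),(230,150,280,230))[0]
print('tri',tri(cam('top'),yt[1],c2,y[1]))
tt=blobs('top0',(45,120,60),(80,255,255),(120,180,190,250))[0]
print('trig',tri(cam('top'),tt[1],c1,g[1]))
r=R.from_rotvec(manip.state()['tool_rot']).as_matrix();print('close',np.degrees(np.arctan2(r[1,1],r[0,1])),'z',r[:,2], 'grasp pt',manip.state()['tcp_pos']+171*r[:,2])
E
```

```text
tray [[398.6, 217.4], [382.1, 354.3], [596.1, 382.5], [614.9, 245.6]] [497.9 299.9  13. ] 7.43 7.51 96.89Traceback (most recent call last):
  File "<stdin>", line 6, in <module>
IndexError: list index out of range
```

```bash
python3 - <<'E'
from m import *
c1=tuple(np.load('w1.npy',allow_pickle=True));c2=tuple(np.load('w2.npy',allow_pickle=True))
ang=lambda a,b:np.degrees(np.arctan2(b[1]-a[1],b[0]-a[0])).round(2)
G=onz(c1,285,146,12)
tip=onz(c1,275,240,10);print('green',G.round(1),tip.round(1),ang(G,tip))
y=blobs('w2',(18,100,80),(38,255,255),(240,120,290,230))[0];print(y[1],y[2])
a,b=onz(c2,264,141,10),onz(c2,265.3,217,10)
print('y ends',a.round(1),b.round(1),ang(a,b),np.linalg.norm(a-b), 'c',onz(c2,*y[1],10).round(1),'tip',onz(c2,267,283,7).round(1), 'ang grip-tube',ang(a,onz(c2,267,283,7)))
yt=blobs('top0',(22,150,120),(35,255,255),(230,150,280,230))[0]
print('tri',tri(cam('top'),yt[1],c2,y[1]))
print('trig',tri(cam('top'),(141.7,229.2),c1,(285,146)))
r=R.from_rotvec(manip.state()['tool_rot']).as_matrix();print('close',np.degrees(np.arctan2(r[1,1],r[0,1])),'z',r[:,2], 'grasp pt',manip.state()['tcp_pos']+171*r[:,2])
E
```

```text
green [445.8 337.6  12. ] [574.3 349.1  10. ] 5.11
[263.72101449 198.39492754] [256, 153, 16, 71]
y ends [488.  -22.8  10. ] [566.2  -7.5  10. ] 11.06 79.62648885905713 c [546.3 -12.8  10. ] tip [645.    8.6   7. ] ang grip-tube 11.32
tri (array([528.73516643, -16.87682103,  70.05820197]), np.float64(1.0930525296426596))
trig (array([451.6033552 , 342.62120507, -26.40186682]), np.float64(4.520853618116494))
close 99.86352895547112 z [-2.69100280e-04  1.16905061e-03 -9.99999280e-01] grasp pt [531.12998089 -22.77787811 153.62646593]
```

Request:
arm_command:
  moves: "5 11 -45 0.025;5 11 -90 0.025;5 11 -120 0.025;5 11 -131 0.025;5 11 -131 0.025;5 11 -131 0.025"
  hand: 45

```text
t: 2.85
tcp_pos: [536.9, -13.2, 195.0]
tool_rot: [-0.307, 3.124, 0.0]
force: [0.7, 0.3, 0.2]
width: 0.488
grasp_force: 0.0
```

Request:
arm_command:
  moves: "0 0 0 0;0 0 0 0;0 0 0 0;0 0 0 0;0 0 0 0;0 0 0 0;0 0 0 0"
  hand: 5
  grip_force: 25

```text
t: 3.55
tcp_pos: [536.3, -14.3, 194.2]
tool_rot: [-0.304, 3.126, -0.0]
force: [-1.7, -0.5, 5.9]
width: 0.149
grasp_force: 25.0
```

Request:
arm_command:
  moves: "0 0 20 0;0 0 60 0;0 0 100 0;0 0 100 0"

```text
t: 3.95
tcp_pos: [537.9, -14.4, 298.3]
tool_rot: [-0.303, 3.118, -0.0]
force: [0.2, 0.0, 0.2]
width: 0.152
grasp_force: 25.0
```

```bash
python3 - <<'E'
from m import *
s=manip.state();print(s)
im,c=grab('wrist','w3');np.save('w3.npy',np.array(c,dtype=object),allow_pickle=True)
E
```

```text
{'t': 3.95, 'joint_positions': array([-0.15166198,  0.41750187,  0.1431775 ,  1.97454558, -0.0859246 ,
        0.74605322,  1.80667066]), 'joint_vel': array([ 0.00323894,  0.06460015, -0.0128047 ,  0.04853776, -0.01138121,
       -0.05511406,  0.00971664]), 'joint_torque': array([ -0.10674178, -44.47288871,   1.63728967, -18.26109409,
         0.09127825,   0.71450835,  -0.06546132]), 'tcp_pos': array([537.92944785, -14.40084278, 298.31780536]), 'tool_rot': array([-3.03168064e-01,  3.11776632e+00, -4.71497173e-04]), 'force': array([0.15790104, 0.01263113, 0.21233972]), 'torque': array([ 0.05937797, -0.04334692,  0.01040885]), 'grasp_force': 24.997867941856384, 'width': 0.15193963232031346}
```

View pics/w3.png

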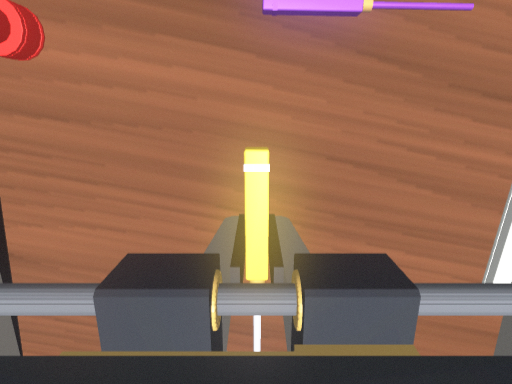

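Request:
arm_command:
  moves: "-72 285 0 -0.075;-72 285 0 -0.075;-72 285 0 -0.075;-72 285 0 -0.075;-72 285 0 -0.075;-72 285 0 -0.075;-72 285 0 -0.075;-72 285 -20 -0.075;-72 285 -60 -0.075;-72 285 -60 -0.075"

```text
t: 5.0
tcp_pos: [461.9, 268.8, 228.5]
tool_rot: [0.186, -3.126, 0.01]
force: [-0.2, -0.9, -0.1]
width: 0.144
grasp_force: 25.0
```

```bash
python3 - <<'E'
from m import *
s=manip.state();print(s['tcp_pos'],s['tool_rot'])
im,c=grab('wrist','w4');np.save('w4.npy',np.array(c,dtype=object),allow_pickle=True)
E
```

```text
[461.91475979 268.77025353 228.46146262] [ 0.18594625 -3.12625619  0.00969952]
```

View pics/w4.png

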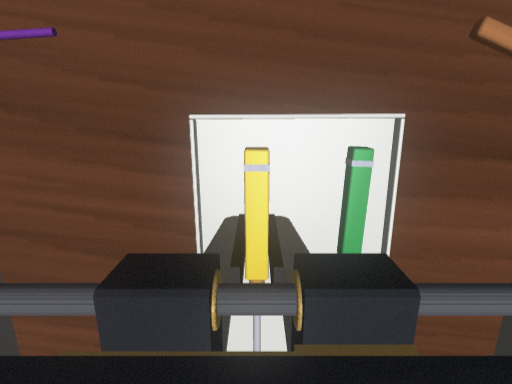

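Picture w4 shows the yellow grip (257,150 to 280) hanging over the free half of the tray. It is parallel to the walls and clear of the green grip at (358,200). I'm lowering and releasing it.

Request:
arm_command:
  moves: "2 1 -15 0;2 1 -27 0;2 1 -31 0;2 1 -31 0;2 1 -31 0"

```text
t: 5.55
tcp_pos: [466.3, 271.8, 203.1]
tool_rot: [-0.187, 3.135, 0.001]
force: [0.2, -0.9, -0.7]
width: 0.151
grasp_force: 25.0
```

Request:
arm_command:
  moves: "0 0 0 0;0 0 0 0;0 0 0 0;0 0 0 0;0 0 0 0"
  hand: 36

```text
t: 6.05
tcp_pos: [466.2, 271.8, 202.8]
tool_rot: [-0.187, 3.136, 0.0]
force: [-0.1, 0.2, 0.0]
width: 0.392
grasp_force: 0.0
```

Request:
arm_command:
  moves: "0 0 30 0;0 0 70 0;0 0 110 0;0 0 110 0;0 0 110 0"

```text
t: 6.55
tcp_pos: [466.2, 271.8, 313.5]
tool_rot: [-0.187, 3.134, 0.002]
force: [0.0, 0.1, 0.0]
width: 0.393
grasp_force: 0.0
```

```bash
python3 - <<'E'
from m import *
s=manip.state();print(s['tcp_pos'],s['tool_rot'])
im,c=grab('wrist','w5');im,_=grab('top','t5')
c=c
for p in [(0,0)]:pass
np.save('w5.npy',np.array(c,dtype=object),allow_pickle=True)
E
```

```text
[466.20025935 271.81650297 313.54948943] [-1.87003601e-01  3.13419692e+00  1.92059137e-03]
```

View pics/w5.png

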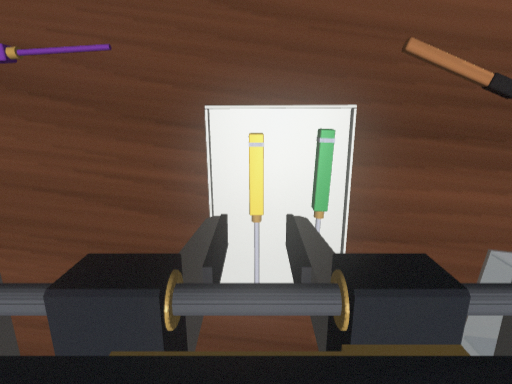

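The yellow probe (257,134 to 215) now lies flat beside the green one with its tip the same way, and it is released. Next I'm going to look at the cap and port.

Request:
arm_command:
  moves: "20 -30 40 -0.1;134 -575 90 -0.5;134 -575 90 -0.5;134 -575 90 -0.5;134 -575 90 -0.5;134 -575 90 -0.5;134 -575 90 -0.5;134 -575 90 -0.5;134 -575 90 -0.5;134 -575 90 -0.5;134 -575 90 -0.5;134 -575 90 -0.5"
  hand: 70

```text
t: 7.85
tcp_pos: [597.8, -293.6, 399.5]
tool_rot: [-0.594, -3.081, -0.001]
force: [0.8, 1.6, 0.4]
width: 0.762
grasp_force: 0.0
```

Request:
arm_command:
  moves: "0 0 0 0;0 0 0 0;0 0 0 0;0 0 0 0"

```text
t: 8.25
tcp_pos: [598.1, -289.9, 400.7]
tool_rot: [-0.59, -3.084, -0.002]
force: [0.2, -0.0, -1.2]
width: 0.76
grasp_force: 0.0
```

```bash
python3 - <<'E'
from m import *
s=manip.state();print(s['t'],s['tcp_pos'],s['tool_rot'],s['joint_positions'].round(2))
im,c=grab('wrist','w6');np.save('w6.npy',np.array(c,dtype=object),allow_pickle=True)
E
```

```text
8.25 [ 598.10728671 -289.89856749  400.72397623] [-5.90348281e-01 -3.08415470e+00 -1.86296565e-03] [ 0.12  0.51  0.41  1.59 -0.22  1.09  1.77]
```

View pics/w6.png

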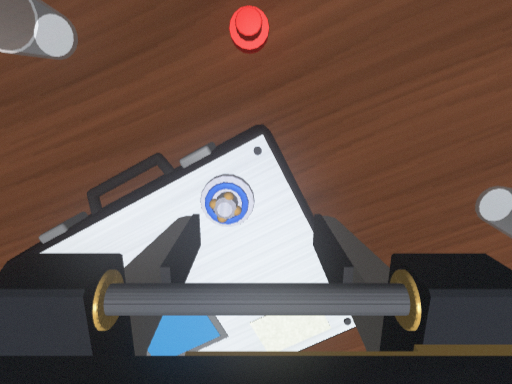

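Picture w6 shows the cap knob top at (249,22), the seal and stud at (226,205) with the stud top at (225,209), and the counter corner at (265,128).

```bash
python3 - <<'E'
from m import *
c=tuple(np.load('w6.npy',allow_pickle=True)); o=c[3][:3,3]; s=manip.state()
print('camoff',o-s['tcp_pos'], 'nadir px',proj(c,o-np.array([0,0,300])))
b=blobs('w6',(105,150,60),(125,255,255),(190,160,270,240))[0]
h=cv2.convexHull(np.argwhere(b[3])[:,::-1].astype(np.float32)); e=cv2.fitEllipse(h); print('ring',e,onz(c,*e[0],107).round(1))
print('stud',onz(c,225,209,124).round(1))
k=blobs('w6',(0,150,80),(8,255,255),(220,0,280,60))[0];print('cap',k[1],k[2],onz(c,249,22,50).round(1), onz(c,*k[1],33).round(1))
r=R.from_rotvec(s['tool_rot']).as_matrix();print('close',np.degrees(np.arctan2(r[1,1],r[0,1])),r[:,2])
E
```

```text
camoff [-65.75568138  26.75235092 -20.0177767 ] nadir px (np.float64(255.89165501409138), np.float64(111.77831420627852))
ring ((225.8837890625, 202.74822998046875), (39.247013092041016, 41.99031448364258), 105.33397674560547) [ 600.9 -321.9  107. ]
stud [ 601.8 -321.3  124. ]
cap [248.65339865  28.78444581] [227, 5, 45, 51] [ 448.3 -237.2   50. ] [ 449.9 -238.7   33. ]
close 68.32462578461805 [-6.57296674e-04  1.10111577e-03 -9.99999178e-01]
```

Request:
arm_command:
  moves: "69 -58 -27 0;69 -58 -27 0;69 -58 -27 0;69 -58 -27 0;69 -58 -27 0;69 -58 -27 0;69 -58 -27 0"

```text
t: 9.0
tcp_pos: [666.5, -349.1, 376.3]
tool_rot: [0.593, 3.083, 0.0]
force: [0.9, -0.6, 0.5]
width: 0.762
grasp_force: 0.0
```

```bash
python3 - <<'E'
from m import *
s=manip.state();print(s['t'],s['tcp_pos'],s['tool_rot'],s['joint_vel'].round(3))
im,c=grab('wrist','w7');np.save('w7.npy',np.array(c,dtype=object),allow_pickle=True)
b=blobs('w7',(105,150,60),(125,255,255),(190,50,330,180))[0]
h=cv2.convexHull(np.argwhere(b[3])[:,::-1].astype(np.float32)); e=cv2.fitEllipse(h); print('ring',e,onz(c,*e[0],107).round(1))
x,y=map(int,e[0]);cv2.imwrite('pics/w7c.png',cv2.resize(cv2.imread('pics/w7.png')[y-40:y+40,x-40:x+40],None,fx=6,fy=6)); print(x-40,y-40)
E
```

```text
9.0 [ 666.52777335 -349.11905615  376.31390669] [5.93184979e-01 3.08298550e+00 4.12908718e-04] [ 0.005  0.008  0.    -0.003  0.    -0.    -0.001]
ring ((256.56427001953125, 110.74633026123047), (50.00352478027344, 51.53905487060547), 7.489498138427734) [ 601.2 -322.   107. ]
216 70
```

View pics/w7c.png

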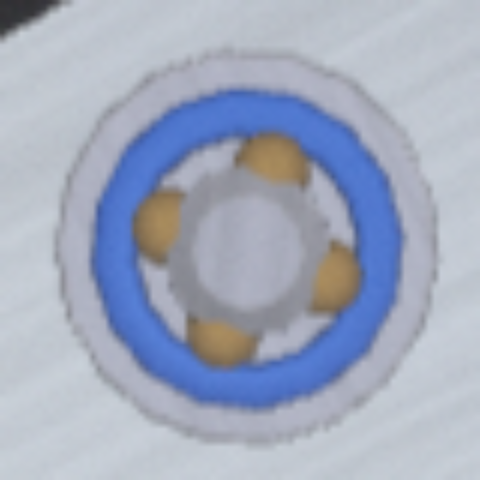

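Request:
arm_command:
  moves: "-152 83 0 0;-152 83 0 0;-152 83 0 0;-152 83 0 0;-152 83 -30 0;-152 83 -74 0;-152 83 -74 0;-152 83 -74 0;-152 83 -74 0"

```text
t: 9.95
tcp_pos: [515.4, -267.5, 302.7]
tool_rot: [0.594, 3.082, -0.001]
force: [-0.1, -0.3, 0.6]
width: 0.762
grasp_force: 0.0
```

```bash
python3 - <<'E'
from m import *
s=manip.state();print(s['t'],s['tcp_pos'],s['tool_rot'],s['joint_vel'].round(3))
im,c=grab('wrist','w8');np.save('w8.npy',np.array(c,dtype=object),allow_pickle=True)
for k in blobs('w8',(0,150,60),(8,255,255),(150,20,380,220))[:2]:
    h=cv2.convexHull(np.argwhere(k[3])[:,::-1].astype(np.float32)); e=cv2.fitEllipse(h);print('cap',k[0],k[2],e,onz(c,*e[0],26).round(1),onz(c,*e[0],50).round(1))
E
```

```text
9.95 [ 515.43588545 -267.47878903  302.70633066] [ 5.94477495e-01  3.08159239e+00 -1.06526495e-03] [ 0.    -0.007  0.001 -0.004 -0.003 -0.004  0.003]
cap 493 [228, 72, 61, 66] ((261.2132873535156, 105.88982391357422), (60.750404357910156, 67.65837860107422), 153.20547485351562) [ 448.2 -235.5   26. ] [ 448.3 -236.    50. ]
cap 294 [178, 20, 47, 28] ((201.09942626953125, 25.21615219116211), (40.549686431884766, 49.180938720703125), 128.25201416015625) [ 374.  -256.8   26. ] [ 381.1 -255.3   50. ]
```

The crop shows the stud centred at about pixel (257.3,111.7), concentric with the blue ring at (256.6,110.7). Next I'll refine the cap mask.

```bash
python3 - <<'E'
from m import *
c=tuple(np.load('w8.npy',allow_pickle=True)); im=cv2.imread('pics/w8.png').astype(int)
m=((im[:,:,2]>90)&(im[:,:,1]<0.5*im[:,:,2])&(im[:,:,0]<0.5*im[:,:,2])&(im[:,:,2]-im[:,:,1]>70)).astype(np.uint8); m[:, :215]=0;m[:,310:]=0;m[:60]=0;m[160:]=0
n,l,s,cc=cv2.connectedComponentsWithStats(m);i=1+s[1:,4].argmax()
h=cv2.convexHull(np.argwhere(l==i)[:,::-1].astype(np.float32));e=cv2.fitEllipse(h);print(s[i],cc[i],e,cv2.minEnclosingCircle(h),onz(c,*e[0],26))
# knob top by hough
x,y=map(int,e[0]);g=cv2.cvtColor(im.astype(np.uint8)[y-45:y+45,x-45:x+45],cv2.COLOR_BGR2GRAY)
C=cv2.HoughCircles(cv2.resize(g,None,fx=4,fy=4),cv2.HOUGH_GRADIENT,1,20,param1=60,param2=20,minRadius=50,maxRadius=140)
if C is not None: print([(round(a/4+x-45,1),round(b/4+y-45,1),round(r/4,1)) for a,b,r in C[0][:6]])
E
```

```text
[240  86  37  38 214] [257.71028037 106.54672897] ((258.1760559082031, 104.76785278320312), (36.43124771118164, 37.82133865356445), 4.170669078826904) ((258.47222900390625, 104.88888549804688), 18.919858932495117) [ 446.3657832  -237.51520797   26.        ]
[(np.float32(257.1), np.float32(105.4), np.float32(26.8)), (np.float32(262.9), np.float32(106.6), np.float32(21.2)), (np.float32(259.4), np.float32(111.1), np.float32(20.9)), (np.float32(260.9), np.float32(100.6), np.float32(21.0)), (np.float32(252.6), np.float32(103.1), np.float32(24.5)), (np.float32(252.1), np.float32(108.6), np.float32(23.9))]
```

Request:
arm_command:
  moves: "-46 20 0 0;-69 30 -10 0;-69 30 -50 0;-69 30 -75 0;-69 30 -85 0;-69 30 -85 0;-69 30 -85 0;-69 30 -85 0"

```text
t: 10.8
tcp_pos: [446.5, -237.3, 217.0]
tool_rot: [0.594, 3.082, -0.001]
force: [0.9, -0.5, 0.1]
width: 0.762
grasp_force: 0.0
```

```bash
python3 - <<'E'
from m import *
s=manip.state();print(s['tcp_pos'],s['tool_rot'],s['force'])
for w in('w3','w5'):
    c=tuple(np.load(w+'.npy',allow_pickle=True)); C=c[3]; T=C@np.linalg.inv(np.array(optics.camera_params('wrist')['tool_from_camera']))
    for q in((0,0,183,1),(30,0,183,1)): print(w,proj(c,(T@np.array(q))[:3]))
E
```

```text
[ 446.48411382 -237.31517162  216.97780518] [ 5.94267506e-01  3.08211421e+00 -7.37228827e-04] [ 0.91270026 -0.46820845  0.13901122]
w3 (np.float64(255.48979682090524), np.float64(234.53180292097034))
w3 (np.float64(255.42005270027093), np.float64(185.56747584500678))
w5 (np.float64(255.4897968209052), np.float64(234.53180292097022))
w5 (np.float64(255.420052700271), np.float64(185.56747584500638))
```

Request:
arm_command:
  moves: "0 0 0 0;0 0 0 0;0 0 0 0;0 0 0 0;0 0 0 0;0 0 0 0;0 0 0 0"
  hand: 15
  grip_force: 40

```text
t: 11.5
tcp_pos: [446.3, -237.3, 216.5]
tool_rot: [0.595, 3.083, -0.0]
force: [-0.5, 0.4, 7.4]
width: 0.296
grasp_force: 41.0
```

Request:
arm_command:
  moves: "0 0 40 0;0 0 90 0;0 0 135 0;0 0 140 0;0 0 140 0"

```text
t: 12.0
tcp_pos: [445.9, -236.8, 356.6]
tool_rot: [0.594, 3.082, 0.0]
force: [-1.1, 0.1, -0.8]
width: 0.292
grasp_force: 40.6
```

Request:
arm_command:
  moves: "40 -22 0 0;80 -44 0 0;120 -66 0 0;155 -84 0 0;155 -84 0 0;155 -84 0 0;155 -84 0 0"

```text
t: 12.7
tcp_pos: [599.5, -320.5, 353.7]
tool_rot: [-0.595, -3.081, -0.002]
force: [0.3, -0.2, -1.5]
width: 0.293
grasp_force: 41.0
```

```bash
python3 - <<'E'
from m import *
s=manip.state();print(s['tcp_pos'],s['tool_rot'],s['force'],s['width']*91.9)
w,c=grab('wrist','w9'); i,_=grab('side','s9'); t,_=grab('top','t9')
a=w[100:384,130:390]; b=cv2.resize(i[225:320,260:355],None,fx=3,fy=3)[:284]; d=cv2.resize(t[140:210,325:395],None,fx=4,fy=4); d=np.pad(d,((0,4),(0,0),(0,0)))
cv2.imwrite('pics/mix9.png',np.hstack([a,b,d])[:,:,::-1])
E
```

```text
[ 599.46665061 -320.47619542  353.67660063] [-5.94808462e-01 -3.08093288e+00 -1.69106301e-03] [ 0.29741851 -0.20557126 -1.49421028] 26.95721432154485
```

Request:
arm_command:
  moves: "1.5 -1.3 0 0;1.5 -1.3 -4 0;1.5 -1.3 -8 0;1.5 -1.3 -12 0;1.5 -1.3 -14 0;1.5 -1.3 -14 0;1.5 -1.3 -14 0"

```text
t: 13.55
tcp_pos: [602.3, -322.2, 341.5]
tool_rot: [-0.595, -3.085, 0.0]
force: [-0.3, -0.4, -0.8]
width: 0.298
grasp_force: 41.0
```

```bash
python3 - <<'E'
from m import *
s=manip.state();print(s['tcp_pos'],s['force'],s['torque'],s['width']*91.9)
E
```

```text
[ 602.26653711 -322.23186983  341.51464073] [-0.28932054 -0.3692905  -0.82370861] [-0.00787614  0.0180694   0.00406379] 27.37503148078055
```

Request:
arm_command:
  moves: "-1.2 0.4 0 0;-1.2 0.4 -2 0;-1.2 0.4 -4 0;-1.2 0.4 -6 0;-1.2 0.4 -6 0;-1.2 0.4 -6 0"

```text
t: 14.15
tcp_pos: [601.2, -322.2, 336.4]
tool_rot: [0.595, 3.083, -0.001]
force: [0.9, -1.0, 4.1]
width: 0.29
grasp_force: 42.3
```

Request:
arm_command:
  moves: "0 0 -2 0;0 0 -4 0;0 0 -6 0;0 0 -8 0;0 0 -8 0;0 0 -8 0"

```text
t: 14.75
tcp_pos: [600.8, -321.7, 325.8]
tool_rot: [-0.595, -3.083, 0.0]
force: [2.7, -4.2, -9.5]
width: 0.293
grasp_force: 40.3
```

Request:
arm_command:
  moves: "0 0 -2 0;0 0 -4 0;0 0 -5 0;0 0 -5 0;0 0 -5 0"

```text
t: 15.25
tcp_pos: [601.2, -321.6, 323.1]
tool_rot: [0.594, 3.084, 0.001]
force: [-1.6, 0.4, 1.0]
width: 0.294
grasp_force: 41.6
```

Request:
arm_command:
  moves: "0 0 -2 0;0 0 -4 0;0 0 -4 0;0 0 -4 0;0 0 -4 0"

```text
t: 15.75
tcp_pos: [601.2, -321.7, 320.6]
tool_rot: [0.594, 3.084, 0.001]
force: [-3.6, 2.6, 10.8]
width: 0.296
grasp_force: 44.3
```

Request:
arm_command:
  moves: "0 0 -2 0;0 0 -3 0;0 0 -3 0;0 0 -3 0;0 0 -3 0"

```text
t: 16.25
tcp_pos: [601.1, -321.9, 320.4]
tool_rot: [0.594, 3.083, 0.002]
force: [-9.3, 5.7, 24.7]
width: 0.293
grasp_force: 48.2
```

Request:
arm_command:
  moves: "0 0 -1 0;0 0 -1 0;0 0 -1 0;0 0 -1 0;0 0 -1 0;0 0 -1 0"

```text
t: 16.85
tcp_pos: [601.1, -322.0, 320.3]
tool_rot: [0.594, 3.082, 0.003]
force: [-10.5, 5.9, 30.4]
width: 0.293
grasp_force: 49.5
```

```bash
python3 - <<'E'
from m import *
s=manip.state();print(s['t'],s['tcp_pos'],s['force'],s['torque'],s['width']*91.9)
w,c=grab('wrist','w10'); i,_=grab('side','s10'); t,_=grab('top','t10')
b=cv2.resize(i[225:315,260:350],None,fx=4,fy=4); d=cv2.resize(t[165:255,115:205],None,fx=4,fy=4)
cv2.imwrite('pics/mix10.png',np.hstack([b,d])[:,:,::-1])
E
```

```text
16.85 [ 601.11456973 -321.9964444   320.30930589] [-10.45253259   5.87440726  30.44282586] [ 1.71148328  2.59073561 -0.02940533] 26.916055449370905
```

View pics/mix10.png

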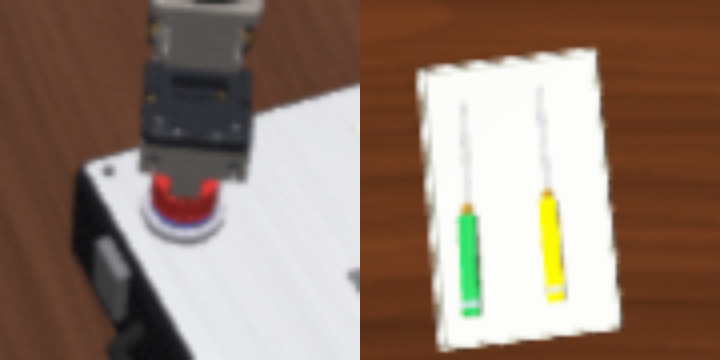

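The left half of the picture shows the cap seated on the port at (185,200), with the hand pressing it down. The right half shows the yellow and green probes lying parallel in the tray. The force climbed steeply to 30 N with almost no further travel, so the seal is fully squeezed.

```bash
python3 -c "
from station import manip
print(manip.hand_in())"
```

```text
the job is handed in; nothing more can be done
None
```

I've handed the job in, though the hand-in call returned no verdict: the yellow probe lies released beside the green one with its tip the same way, and the cap clicked onto the port. The hand is still pushing it down with about 30 N, so the seal should be fully squeezed.

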